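# Square the well plate into the imager's corner and start the scan

## Robot

A 7-joint arm with a two-finger parallel gripper is mounted at the origin on the work surface. World frame = base frame: x ahead of the robot, y to its left, z up, the work surface at z = 0. Lengths are in m, angles in rad, forces in N, time in s.
With the tool pointing down it reaches from about 0.35 to 0.9 m from the base axis. Payload 8.1 kg.
Tool frame: the origin (TCP) lies midway between the tips of the shut fingers; the grasp point (between the pads) lies 19 mm behind it; z points along the fingers, y is the line along which they close (so a half turn about z gives the same grasp; the last joint's range is limited). The gripper opens to 92 mm and grips with 3 to 60 N. Pads are 19 mm wide; open, the fingers measure 130 mm over their backs; the gripper's body (75 mm by 190 mm) begins 47 mm behind the grasp point.
Start: joints at [-1.234, 0.434, 0.025, 1.573, -0.012, 1.134, -0.075], TCP at [0.266, 0.566, 0.227] pointing down, gripper open.
Joint ranges: [-2.62, 2.62], [-0.44, 2.09], [-1.27, 1.32], [0.08, 2.57], [-1.32, 4.46], [0.12, 2], [-2.74, 2.74]. Speed limits (rad/s): [2.22, 2.22, 3.01, 3.01, 3.14, 3.14, 3.14].

## Interface

Orientations are given as a rotation vector (axis times angle).
In Python, from cell import ctrl gives the robot as it stands.
- The arm moves only by the tool carry_out, never from a script. Its argument "increments" is a list of rows, each a list of 3 entries, a list of its own where there are three numbers: the closure, from -1 (fully open) to 1 (shut), then the shift along the tool's x, y, z in m, then the turn about the tool's z in units of 6 degrees (1.0 is 6 degrees). A call has 1 to 5 rows; each row is the pose to reach, as a shift and turn from the pose commanded when the call began, along the tool's axes at that moment; what a row does not reach only later rows make up. A row lasts 1/12 s, in which the tool goes at most 41.7 mm and 7.16 degrees, less where a joint would pass 70% of its speed; a pose out of reach is approached as far as the arm can. A call with a gripper value outside its range is refused whole. The fingers move at their own pace and stop on an object; "squeeze" is the grip in N (left out, the last holds). Time passes only in rows, so rows that repeat a pose let the fingers close. It gives the time, the measured TCP pose, the force, the opening and the grip force at its end, in the units of the state.
- ctrl.get_obs(): the state, without advancing time (a new reading comes with each control period).
- ctrl.read_camera(name): name is "scene" or "top" or "wrist"; returns the picture (420x560x3 uint8, red, green, blue); there is no depth.
- ctrl.camera_info(name): a dict with "intrinsics" (3x3 intrinsics, pixels), "k1" (the pictures are not rectified: a ray, as slopes to the right and down, at radius r is drawn at 1 + k1 r^2 times it, then the intrinsics apply), "rvec" (rotation vector, rad) and "tvec" (3), from world to camera coordinates, as OpenCV has them; the wrist camera has in their place "T_tool_cam" (4x4, takes a point from camera to tool coordinates, whose origin is the TCP and whose axes are the flange's). Camera axes: x right, y down, z forward; pixel columns grow to the right and rows downward; lengths in m; the calibration is good to about 2 mm. A picture is of the moment at which its call begins: read the wrist's pose just before it. camera_info takes no time and is no camera call.
- ctrl.finish_job(): hands the job in; it is judged then, once.
The state is a dict: "clock": time; "joint_positions": joint angles; "joint_velocities": joint speeds; "joint_efforts": joint torques, N m; "tcp_pos": TCP position; "orientation": TCP orientation; "force": force on the tool from outside, world axes, zero at the start; "torque": the same for the moment, N m; "gripper_width": finger opening in m; "finger_force": force on a finger pad.
Only numpy, scipy, OpenCV 4.12 (cv2) and the standard library are available. Lean on these libraries where they do the work, as an engineer would, in place of code of your own. Each camera call takes 0.05 s, during which the arm holds its last target. There are 200 camera calls.

## Task

Keeping it down on the bed, never lifted, push the white well plate across the bed of the flatbed imager until it lies square and snug in the corner where the two raised metal stops meet, one long side flat against the long stop and one end against the short stop. Only then press the imager's round start button all the way down with a fingertip, let it come back up and move clear. Leave the plate seated, and do not disturb the small vial on the imager or the bottle and beaker beside it.

Things in the scene. Friction and masses are not known exactly. Their poses are not given: they have to be found in the camera images.
- imager: Flatbed plate imager, fixed to the bench: flat white case 270 (its x) x 400 (its y) x 45 mm high; its top, the bed, is level and smooth with a dark window flush in it. Origin: centre of its underside, on the bench (z = 0). Its x points away from the robot, its y to the robot's left, turned by up to 0.25 rad. Above the bed stand only two stops, the start button, the plate and the vial.
- corner (a point): Inside corner where the two aluminium stops meet, at bed height: (105, 165, 45) mm in the imager's frame, same axes. Stops are 14 mm high, 22 mm wide. In the imager's frame the long stop's face is x = 105 mm (y -178 to 187 mm, far side), the short stop's face y = 165 mm (x -105 to 105 mm, left side).
- plate: White 24-well plate (4 x 6 square grey wells on top), loose on the bed: 85 (its x) x 127 (its y) x 44 mm high, 150 to 300 g, slides with ordinary friction. Origin: centre of its underside. Starts 75 to 180 mm from its place, turned up to 0.35 rad from the imager's axes; no half turn needed. Seated, its origin is at (-42.5, -63.5, 0) mm from the corner in the imager's axes.
- start (a joint): Travel of the start button in m: 0 up, 0.006 fully down; sprung, about 5 N when fully down, returns by itself.
- start_top (a point): Centre of the top of the start button when it stands still: a round black button 28 mm across on a grey housing, on the near right corner of the imager, at (-100, -165) mm in its frame. It is pressed straight down.
- vial: Bystander: small capped glass vial, 26 mm across, 50 mm high, standing on the near left part of the imager, at about (-110, +135) mm in its frame. Origin: centre of its underside.
- bottle: Bystander: amber bottle, 66 mm across, 150 mm high, on the bench left of the imager. Origin: centre of its underside.
- beaker: Bystander: open glass beaker, 70 mm across, 90 mm high, on the bench right of the imager. Origin: centre of its underside.
There are look-alikes about, which are no part of the job. Of the things shaped like the plate, the white one is meant.

How it is judged:
On the way, in this order (a step that is already met when the one before it is completed fails the run):
1. the plate is seated square against both stops (x of plate in the frame of corner above -0.0455 m and y of plate in the frame of corner above -0.0665 m and z of plate in the frame of corner below 0.004 m and angle between the y axis of plate and the y axis of imager, either way round below 0.03 rad), for 0.2 s.
2. the start button is pressed down with the plate seated (all of step 1 and value of joint start above 0.0045 m), for 0.05 s.
At the end, for the whole second after the job is handed in: The plate lies flat on the bed within 3 mm of both stops and within 0.03 rad of square, at rest; the start button has been pressed at least 4.5 mm after the plate was seated and is up again (below 2 mm) (all of step 1 and value of joint start below 0.002 m and linear speed of plate below 0.01 m/s and angle between plate's own z axis and vertical below 0.04 rad); the robot touches nothing.
It fails at once if the plate is lifted more than 8 mm off the bed, or tipped more than 0.15 rad (z of plate in the frame of imager above 0.053 m or angle between plate's own z axis and vertical above 0.15 rad).
It fails at once if the start button is pressed (more than 3 mm) while the plate is not seated (value of joint start above 0.003 m and not (x of plate in the frame of corner above -0.046 m and y of plate in the frame of corner above -0.067 m and z of plate in the frame of corner below 0.004 m and angle between the y axis of plate and the y axis of imager, either way round below 0.035 rad)).
It fails at once if the vial, bottle or beaker is shifted by more than 15 mm or tipped (distance of any of vial, bottle, beaker from where it was at the start of the episode above 0.015 m or angle between any of vial, bottle, beaker's own z axis and vertical above 0.25 rad).
It also fails if it takes over 58 s, if anything falls off the work surface, if the arm or the gripper's body presses on something with over 40 N, if the wrist force passes 120 N, or if a joint passes its speed limit or range.

## Working session

There is one attempt and no reset: what is moved stays moved. The work goes in short steps, Python scripts to look and compute and a tool call to move; the robot and the scene stay as the last step left them, time stands still between calls to the robot, and variables do not carry over. Pictures are saved under pics/ and viewed, at most 10 in all, crops included, and the job is handed in when it is done.

Besides the shell and the picture viewer there is one more tool, called as a command line: name --argument value ..., lists and objects as JSON in quotes. carry_out: Moves the arm, as the interface text tells. Its arguments: {"type":"object","properties":{"increments":{"type":"array"},"squeeze":{"type":"number"}},"required":["increments"]}

```bash
mkdir -p pics; ls; python3 - <<'E'
from cell import ctrl
import cv2,numpy as np
o=ctrl.get_obs();print(o)
for n in("top","scene"):
    im=ctrl.read_camera(n);cv2.imwrite(f"pics/{n}0.png",im[:,:,::-1]);print(ctrl.camera_info(n))
print(ctrl.camera_info("wrist"))
E
```

```text
pics
{'clock': 0.0, 'joint_positions': array([-1.23361527,  0.43519363,  0.02495581,  1.57408521, -0.01161298,
        1.13399943, -0.07509766]), 'joint_velocities': array([-1.97822024e-03, -1.06663739e-04,  1.34562274e-03,  1.02821646e-04,
        5.37701835e-06, -6.50784454e-04, -4.26840296e-04]), 'joint_efforts': array([-4.52731610e-04, -6.67864537e+01,  9.84599032e-01, -3.14461005e+01,
       -6.06590370e-02,  4.26345645e-02,  1.65691072e-04]), 'tcp_pos': array([0.26591121, 0.56505173, 0.2259676 ]), 'orientation': array([-6.85293145e-01, -3.06571471e+00,  2.39567530e-03]), 'force': array([ 0.12496033,  0.49204314, -0.45332884]), 'torque': array([-0.01379145, -0.05657101, -0.03600458]), 'finger_force': 0.0, 'gripper_width': 0.09183126138206772}
{'intrinsics': array([[418.55237617,   0.        , 281.47283691],
       [  0.        , 418.55237617, 215.18551572],
       [  0.        ,   0.        ,   1.        ]]), 'k1': 0.04046927944041318, 'rvec': array([ 2.1305248 , -2.13392145,  0.20743384]), 'tvec': array([0.01530273, 0.51672334, 0.95341354])}
{'intrinsics': array([[389.02475815,   0.        , 277.95472597],
       [  0.        , 389.02475815, 215.47729334],
       [  0.        ,   0.        ,   1.        ]]), 'k1': 0.032093004708234674, 'rvec': array([ 1.2356661 ,  2.44216406, -0.82004961]), 'tvec': array([ 0.26006249, -0.29761937,  1.1620818 ])}
{'intrinsics': array([[365.57353919,   0.        , 274.34132424],
       [  0.        , 365.57353919, 206.29689279],
       [  0.        ,   0.        ,   1.        ]]), 'k1': -0.05449791649326104, 'T_tool_cam': array([[ 1.28173353e-03, -9.68492641e-01, -2.49038877e-01,
         6.75793470e-02],
       [ 9.99998135e-01,  8.81512110e-04,  1.71857965e-03,
        -4.36927447e-04],
       [-1.44490096e-03, -2.49040615e-01,  9.68491964e-01,
        -1.57508517e-01],
       [ 0.00000000e+00,  0.00000000e+00,  0.00000000e+00,
         1.00000000e+00]])}
```

View pics/top0.png

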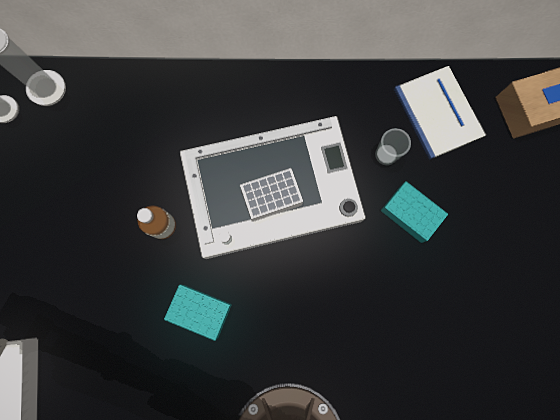

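View pics/scene0.png

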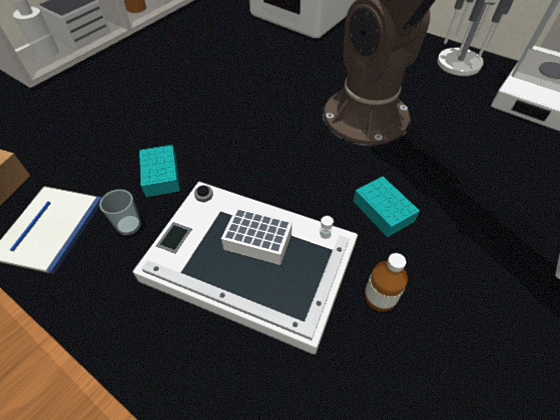

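The top view shows three plate-shaped things: teal at (197,312), teal at (415,211), and a white one with 4x6 grey wells at (271,194) on the imager bed. The white one fits the description. The stops run along the far edge (260,137) and the left edge (205,200). The button is at (348,207), the vial at (226,239), the bottle at (155,220) and the beaker at (393,146). I'll confirm the plate in an enlarged crop.

```bash
python3 - <<'E'
import cv2
a=cv2.imread("pics/top0.png")[105:270,170:375]
cv2.imwrite("pics/c1.png",cv2.resize(a,None,fx=3.6,fy=3.6,interpolation=cv2.INTER_CUBIC))
E
```

```text
(no output)
```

View pics/c1.png

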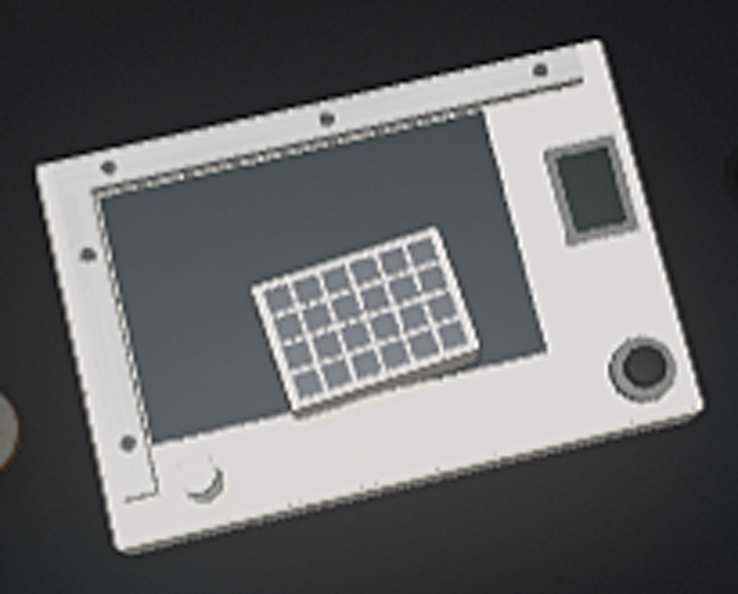

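```bash
cat > h.py <<'E'
from cell import ctrl
import cv2,numpy as np
from scipy.optimize import least_squares
def proj(P,name="top",o=None):
    c=ctrl.camera_info(name);d=np.array([c["k1"],0,0,0])
    if name=="wrist":
        T=np.eye(4);T[:3,:3]=cv2.Rodrigues(o["orientation"])[0];T[:3,3]=o["tcp_pos"]
        W=np.linalg.inv(T@c["T_tool_cam"]);r,t=cv2.Rodrigues(W[:3,:3])[0],W[:3,3]
    else: r,t=c["rvec"],c["tvec"]
    return cv2.projectPoints(np.float64(P),r,t,c["intrinsics"],d)[0][:,0]
def place(L,p):
    L=np.float64(L);c,s=np.cos(p[2]),np.sin(p[2])
    return np.c_[p[0]+c*L[:,0]-s*L[:,1],p[1]+s*L[:,0]+c*L[:,1],L[:,2]]
def fit(L,px,name="top",x0=(.55,.05,.2),o=None):
    r=least_squares(lambda p:(proj(place(L,p),name,o)-px).ravel(),x0)
    return r.x,np.sqrt(np.mean(r.fun**2))
BOX=lambda a,b,z:[[a,b,z],[a,-b,z],[-a,-b,z],[-a,b,z]]
def rel(pl,im):  # plate pose in imager frame
    c,s=np.cos(im[2]),np.sin(im[2]);d=pl[:2]-im[:2]
    return np.array([c*d[0]+s*d[1],-s*d[0]+c*d[1],pl[2]-im[2]])
E
python3 - <<'E'
from h import *
f=lambda a:np.array(a)/3.6+[170,105]
im,e=fit(BOX(.135,.2,.045)+[[-.1,-.165,.052]],f([(36,165),(601,39),(704,407),(116,546),(643,366)]));print(im,e)
pl,e=fit(BOX(.0425,.0635,.089),f([(252,285),(436,227),(479,345),(297,413)]));print(pl,e)
print(rel(pl,im))
print(proj(place(BOX(.135,.2,.045),im),"scene"),proj(place(BOX(.0425,.0635,.089),pl),"scene"))
E
```

```text
[0.59430439 0.03775765 0.23439648] 0.5444053060927245
[0.5610362  0.03733292 0.33952885] 0.608068326812821
[-0.03245711  0.00731362  0.10513237]
[[316.39151332 347.12447762]
 [131.44084942 270.95022694]
 [198.28110657 180.33798243]
 [357.69478364 232.99889129]] [[280.64487135 253.24402226]
 [220.95407904 237.81539364]
 [235.72438211 206.49178104]
 [292.23544386 220.14635853]]
```

The crop confirms it: a white 4x6 plate, with its top corners at crop pixels (252,285), (436,227), (479,345) and (297,413). In the imager frame it is at (-32, 7) mm, yaw 0.105 rad. I'll push it with both open fingertips, first along +x into the long stop, then along +y into the short stop.

```bash
cat >> h.py <<'E'
IM=np.array([0.5943,0.0378,0.2344])
def to(x,y,z,ang):
    """shift along tool axes and turn units to imager-frame point x,y (world z), tool y at angle ang in imager frame"""
    o=ctrl.get_obs();R=cv2.Rodrigues(o["orientation"])[0]
    w=place([[x,y,z]],IM)[0];d=R.T@(w-o["tcp_pos"])
    a=ang+IM[2]-np.arctan2(R[1,1],R[0,1]);a=(a+np.pi)%(2*np.pi)-np.pi
    print("shift",d.round(4),"turn",round(-np.degrees(a)/6,2),"now",where(),"F",o["force"].round(1),"t",o["clock"])
def where():
    o=ctrl.get_obs();R=cv2.Rodrigues(o["orientation"])[0]
    r=rel(np.r_[o["tcp_pos"][:2],np.arctan2(R[1,1],R[0,1])],IM);return r.round(4),o["tcp_pos"][2].round(4),R[2].round(3)
E
python3 -c "
from h import *
to(-.118,.005,.15,np.pi/2)"
```

```text
shift [-0.4263 -0.4069  0.0767] turn -6.44 now (array([-0.1969,  0.5891,  0.8965]), np.float64(0.226), array([-0.   , -0.001, -1.   ])) F [0.1 0.  0.9] t 0.1
```

carry_out --increments '[[-1,[-0.028,-0.027,0],0],[-1,[-0.056,-0.054,0],0],[-1,[-0.084,-0.081,0],0],[-1,[-0.112,-0.108,0],0],[-1,[-0.14,-0.135,0],0]]'

```text
clock: 0.52
tcp_pos: [0.3355, 0.3818, 0.2264]
orientation: [-0.685, -3.066, 0.001]
force: [1.2, -0.5, 0.1]
gripper_width: 0.092
finger_force: 0.0
```

carry_out --increments '[[-1,[-0.028,-0.027,0],0],[-1,[-0.056,-0.054,0],0],[-1,[-0.084,-0.081,0],0],[-1,[-0.112,-0.108,0],0],[-1,[-0.14,-0.135,0],0]]'

```text
clock: 0.93
tcp_pos: [0.4046, 0.2, 0.2267]
orientation: [-0.685, -3.066, -0.0]
force: [0.8, -0.2, 0.2]
gripper_width: 0.0916
finger_force: 0.0
```

carry_out --increments '[[-1,[-0.028,-0.027,0],-1],[-1,[-0.056,-0.054,0],-2],[-1,[-0.084,-0.081,0],-3],[-1,[-0.112,-0.108,0],-4],[-1,[-0.14,-0.135,0],-5]]'

```text
clock: 1.35
tcp_pos: [0.468, 0.0347, 0.2267]
orientation: [0.103, -3.14, -0.0]
force: [0.3, 0.6, 0.4]
gripper_width: 0.092
finger_force: 0.0
```

```bash
python3 -c "
from h import *
to(-.118,.005,.15,np.pi/2)"
```

```text
shift [-0.0091 -0.0201  0.0767] turn -1.61 now (array([-0.1236,  0.0263,  1.4017]), np.float64(0.2267), array([ 0.,  0., -1.])) F [0.3 0.6 0.4] t 1.35
```

carry_out --increments '[[-1,[-0.01,-0.012,0],-0.8],[-1,[-0.01,-0.014,0],-1.5],[-1,[-0.01,-0.014,0],-1.5],[-1,[-0.01,-0.014,0],-1.5]]'

```text
clock: 1.68
tcp_pos: [0.4784, 0.0232, 0.2264]
orientation: [0.337, -3.123, -0.0]
force: [-0.4, 0.1, -0.5]
gripper_width: 0.0918
finger_force: 0.0
```

```bash
python3 - <<'E'
from h import *
to(-.118,.005,.15,np.pi/2)
o=ctrl.get_obs();im=ctrl.read_camera("wrist")
np.savez("w1.npz",tcp_pos=o["tcp_pos"],orientation=o["orientation"])
print(proj(place(BOX(.0425,.0635,.089),[0.5610,.0373,.3395]),"wrist",o).round(),proj(place(BOX(.135,.2,.045)+[[.105,.165,.045],[-.1,-.165,.052],[-.11,.135,.095]],IM),"wrist",o).round())
cv2.imwrite("pics/w1.png",cv2.resize(im[:,:,::-1],(800,600),interpolation=cv2.INTER_CUBIC))
E
```

```text
shift [ 0.0016 -0.0078  0.0764] turn -0.19 now (array([-0.1161,  0.0127,  1.5512]), np.float64(0.2264), array([ 0.001,  0.   , -1.   ])) F [-0.4  0.1 -0.5] t 1.6833
[[344. 322.]
 [207. 337.]
 [190. 252.]
 [337. 235.]] [[441. 399.]
 [ 93. 404.]
 [ 50. 171.]
 [471. 163.]
 [414. 379.]
 [ 87. 208.]
 [422. 203.]]
```

View pics/w1.png

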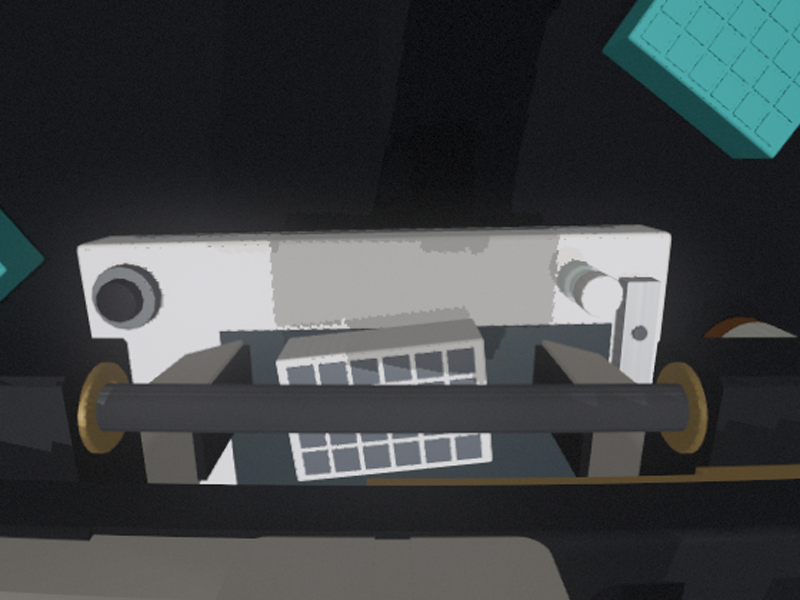

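The wrist view agrees with the model to within about 3 px: plate near-left corner (195,252), vial top (420,206), button (83,209), all in native pixels. Next I descend behind the near long side.

carry_out --increments '[[-1,[0.002,-0.008,0.03],-0.15],[-1,[0.002,-0.008,0.07],-0.15],[-1,[0.002,-0.008,0.1],-0.15],[-1,[0.002,-0.008,0.13],-0.15],[-1,[0.002,-0.008,0.145],-0.15]]'

```text
clock: 2.15
tcp_pos: [0.4763, 0.0159, 0.0788]
orientation: [0.365, -3.117, -0.0]
force: [-0.6, 0.1, 1.5]
gripper_width: 0.0918
finger_force: 0.0
```

carry_out --increments '[[-1,[0,0,0.01],0],[-1,[0,0,0.02],0],[-1,[0,0,0.028],0],[-1,[0,0,0.028],0]]'

```text
clock: 2.48
tcp_pos: [0.4782, 0.0153, 0.053]
orientation: [0.366, -3.119, -0.0]
force: [-0.5, 0.4, 0.2]
gripper_width: 0.0919
finger_force: 0.0
```

```bash
python3 -c "
from h import *
to(.0105,.007,.05,np.pi/2)"
```

```text
shift [-0.1286  0.0021  0.0029] turn -0.01 now (array([-0.1181,  0.0051,  1.5698]), np.float64(0.053), array([ 0.001,  0.   , -1.   ])) F [-0.5  0.4  0.2] t 2.4833
```

carry_out --increments '[[-1,[-0.008,0.001,0.003],0],[-1,[-0.016,0.002,0.003],0],[-1,[-0.022,0.002,0.003],0],[-1,[-0.028,0.002,0.003],0],[-1,[-0.034,0.002,0.003],0]]'

```text
clock: 2.9
tcp_pos: [0.5121, 0.0251, 0.0511]
orientation: [-0.366, 3.12, 0.0]
force: [0.2, 0.0, 0.2]
gripper_width: 0.0918
finger_force: 0.4
```

carry_out --increments '[[-1,[-0.005,0,0],0],[-1,[-0.01,0,0],0],[-1,[-0.015,0,0],0],[-1,[-0.02,0,0],0],[-1,[-0.025,0,0],0]]'

```text
clock: 3.32
tcp_pos: [0.5358, 0.0305, 0.0507]
orientation: [0.365, -3.12, -0.0]
force: [-1.6, -0.3, 0.6]
gripper_width: 0.0916
finger_force: 0.8
```

carry_out --increments '[[-1,[-0.006,0,0],0],[-1,[-0.012,0,0],0],[-1,[-0.018,0,0],0],[-1,[-0.024,0,0],0],[-1,[-0.03,0,0],0]]'

```text
clock: 3.73
tcp_pos: [0.5653, 0.0376, 0.0507]
orientation: [0.366, -3.12, -0.0]
force: [-0.6, -1.4, 1.1]
gripper_width: 0.0916
finger_force: 0.7
```

```bash
python3 - <<'E'
from h import *
to(.0105,.007,.05,np.pi/2)
im=ctrl.read_camera("top")
cv2.imwrite("pics/t2.png",cv2.resize(im[105:270,170:375,::-1],None,fx=3.6,fy=3.6,interpolation=cv2.INTER_CUBIC))
E
```

```text
shift [-0.0388  0.0005  0.0007] turn -0.01 now (array([-0.0283,  0.0066,  1.5697]), np.float64(0.0507), array([ 0.,  0., -1.])) F [-0.6 -1.4  1.1] t 3.7333
```

View pics/t2.png

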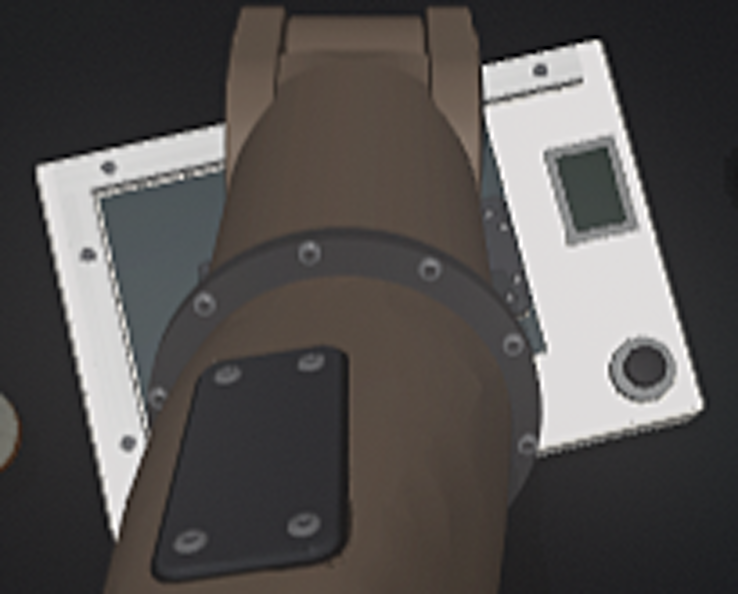

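The arm hides the plate from above, so I continue by position and force.

carry_out --increments '[[-1,[-0.006,0,0],0],[-1,[-0.012,0,0],0],[-1,[-0.018,0,0],0],[-1,[-0.024,0,0],0],[-1,[-0.03,0,0],0]]'

```text
clock: 4.2
tcp_pos: [0.5944, 0.0446, 0.0507]
orientation: [-0.366, 3.12, 0.0]
force: [-0.5, -1.4, -1.3]
gripper_width: 0.0918
finger_force: 0.5
```

carry_out --increments '[[-1,[-0.001,0,0],0],[-1,[-0.003,0,0],0],[-1,[-0.005,0,0],0],[-1,[-0.006,0,0],0]]'

```text
clock: 4.53
tcp_pos: [0.5998, 0.0458, 0.0507]
orientation: [-0.365, 3.12, 0.0]
force: [-0.2, -0.2, 0.3]
gripper_width: 0.0919
finger_force: 0.3
```

```bash
python3 - <<'E'
from h import *
to(.0105,.007,.05,np.pi/2)
im=ctrl.read_camera("scene")
cv2.imwrite("pics/s2.png",cv2.resize(im[170:360,120:370,::-1],None,fx=3.1,fy=3.1,interpolation=cv2.INTER_CUBIC))
E
```

```text
shift [-0.0033  0.0005  0.0007] turn -0.01 now (array([0.0072, 0.0065, 1.5695]), np.float64(0.0507), array([-0.,  0., -1.])) F [-0.2 -0.2  0.3] t 4.5333
```

View pics/s2.png

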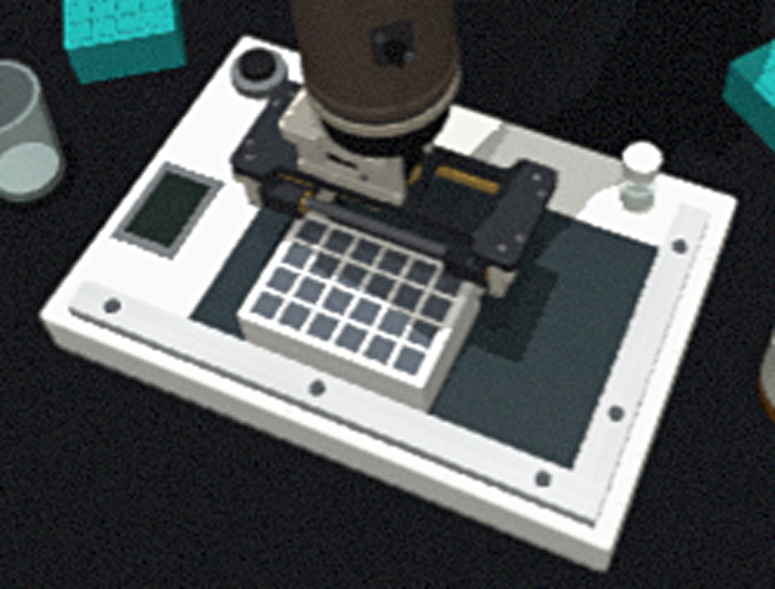

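The scene view shows the plate square to the long stop and a few mm short of it, with its far edge from crop pixel (243,315) to (425,385). I continue gently until the force rises.

carry_out --increments '[[-1,[-0.001,0,0],0],[-1,[-0.0015,0,0],0],[-1,[-0.002,0,0],0],[-1,[-0.0025,0,0],0],[-1,[-0.0025,0,0],0]]'

```text
clock: 5.0
tcp_pos: [0.6016, 0.0462, 0.0507]
orientation: [0.365, -3.119, -0.0]
force: [-3.8, -0.3, 2.4]
gripper_width: 0.0919
finger_force: 1.7
```

carry_out --increments '[[-1,[-0.0005,0,0],0],[-1,[-0.001,0,0],0],[-1,[-0.001,0,0],0]]'

```text
clock: 5.25
tcp_pos: [0.6016, 0.0463, 0.0506]
orientation: [0.365, -3.117, -0.0]
force: [-6.7, -2.1, 4.8]
gripper_width: 0.0922
finger_force: 3.7
```

carry_out --increments '[[-1,[-0.0005,0,0],0],[-1,[-0.001,0,0],0],[-1,[-0.001,0,0],0]]'

```text
clock: 5.5
tcp_pos: [0.6016, 0.0462, 0.0505]
orientation: [0.365, -3.116, 0.0]
force: [-10.6, -2.4, 7.3]
gripper_width: 0.0918
finger_force: 5.4
```

The force rose to 10 N with no further motion, so the plate is against the long stop. I back off, rise and turn.

carry_out --increments '[[-1,[0.008,0,0],0],[-1,[0.025,0,0],0],[-1,[0.03,0,-0.03],0],[-1,[0.03,0,-0.065],0],[-1,[0.03,0,-0.1],0]]'

```text
clock: 5.92
tcp_pos: [0.5741, 0.0397, 0.1515]
orientation: [0.365, -3.12, 0.0]
force: [1.8, 0.0, 0.3]
gripper_width: 0.0919
finger_force: 0.0
```

```bash
python3 -c "
from h import *
to(.058,-.092,.15,np.pi);to(.058,-.092,.15,0)
print(ctrl.get_obs()['joint_positions'].round(2))"
```

```text
shift [-0.0774 -0.0984  0.0015] turn -15.01 now (array([-0.0192,  0.0065,  1.5693]), np.float64(0.1515), array([ 0.001,  0.   , -1.   ])) F [1.8 0.  0.3] t 5.9167
shift [-0.0774 -0.0984  0.0015] turn 14.99 now (array([-0.0192,  0.0065,  1.5693]), np.float64(0.1515), array([ 0.001,  0.   , -1.   ])) F [1.8 0.  0.3] t 5.9167
[-0.34  0.43  0.25  1.8  -0.13  0.92  1.77]
```

carry_out --increments '[[0.24,[-0.015,-0.02,0],1],[0.24,[-0.03,-0.04,0],2.2],[0.24,[-0.046,-0.06,0],3.3],[0.24,[-0.062,-0.08,0],4.4],[0.24,[-0.078,-0.098,0],5.5]]'

```text
clock: 6.33
tcp_pos: [0.6747, -0.0386, 0.1512]
orientation: [0.544, 3.092, 0.0]
force: [-0.2, -0.1, -0.4]
gripper_width: 0.0631
finger_force: 0.0
```

carry_out --increments '[[0.24,[0,0,0],1.1],[0.24,[0,0,0],2.2],[0.24,[0,0,0],3.3],[0.24,[0,0,0],4.4],[0.24,[0,0,0],5.5]]'

```text
clock: 6.75
tcp_pos: [0.6738, -0.0374, 0.1508]
orientation: [1.4, 2.811, 0.001]
force: [-0.5, -0.0, -0.4]
gripper_width: 0.0358
finger_force: 0.0
```

carry_out --increments '[[0.24,[0,0,0],1.1],[0.24,[0,0,0],2.2],[0.24,[0,0,0],3.3],[0.24,[0,0,0],4],[0.24,[0,0,0],4]]'

```text
clock: 7.17
tcp_pos: [0.6737, -0.0371, 0.1506]
orientation: [1.951, 2.461, 0.001]
force: [-0.4, -0.1, 1.2]
gripper_width: 0.0348
finger_force: 0.0
```

```bash
python3 - <<'E'
from h import *
to(.058,-.088,.051,0);print(ctrl.get_obs()["gripper_width"])
im=ctrl.read_camera("scene")
cv2.imwrite("pics/s3.png",cv2.resize(im[170:360,120:370,::-1],None,fx=3.1,fy=3.1,interpolation=cv2.INTER_CUBIC))
E
```

```text
shift [ 0.0033 -0.0019  0.0996] turn -0.04 now (array([ 0.0598, -0.0913, -0.0042]), np.float64(0.1506), array([-0.   ,  0.001, -1.   ])) F [-0.4 -0.1  1.2] t 7.1667
0.03483292396340188
```

View pics/s3.png

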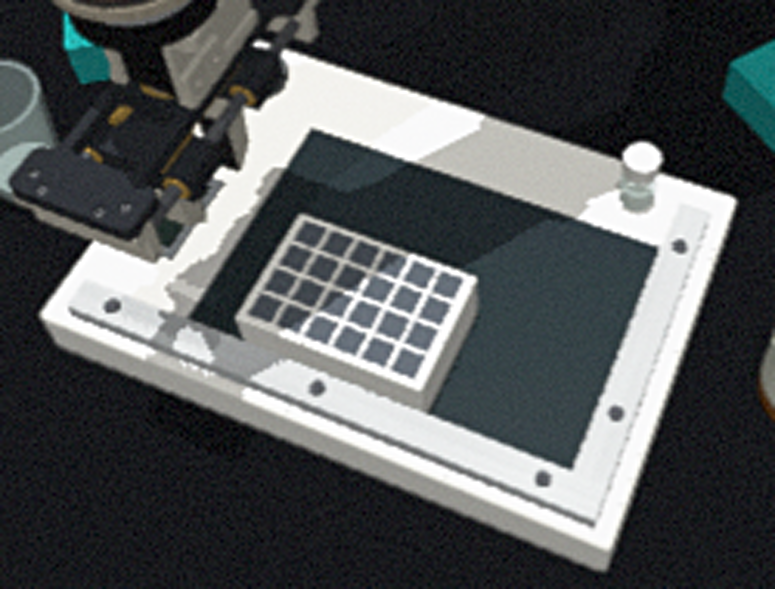

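The plate is against the long stop, with its top corners at crop pixels (302,215), (478,276), (422,388) and (242,315). The gripper is clear, right of its end. A quick fit against the model follows.

```bash
python3 - <<'E'
from h import *
f=lambda a:np.array(a)/3.1+[120,170]
pl,e=fit(BOX(.0425,.0635,.089),f([(422,388),(242,315),(302,215),(478,276)]),"scene");
im,e2=fit(BOX(.135,.2,.045),f([(605,540),(42,313),(246,37),(737,200)]),"scene");print(im,e2,e,rel(pl,im),rel(pl,IM))
E
```

```text
[0.59284037 0.03773158 0.23197206] 1.523093093476844 0.8746545783730889 [0.06329576 0.00596954 0.00498682] [0.06187446 0.0060883  0.00255887]
```

carry_out --increments '[[0.24,[0,-0.002,0.03],0],[0.24,[0,-0.002,0.06],0],[0.24,[0,-0.002,0.085],0],[0.24,[0,-0.002,0.099],0],[0.24,[0,-0.002,0.099],0]]'

```text
clock: 7.63
tcp_pos: [0.6695, -0.0375, 0.0486]
orientation: [-1.943, -2.464, 0.004]
force: [-0.9, 0.7, 0.1]
gripper_width: 0.0347
finger_force: 0.0
```

carry_out --increments '[[0.24,[0.007,0,0],0],[0.24,[0.014,0,0],0],[0.24,[0.02,0,0],0],[0.24,[0.025,0,0],0],[0.24,[0.03,0,0],0]]'

```text
clock: 8.05
tcp_pos: [0.6652, -0.008, 0.0531]
orientation: [1.946, 2.464, 0.002]
force: [0.9, -1.0, 1.6]
gripper_width: 0.0345
finger_force: 0.8
```

carry_out --increments '[[0.24,[0.006,0.0002,0],0],[0.24,[0.012,0.0004,0],0],[0.24,[0.018,0.0006,0],0],[0.24,[0.024,0.0008,0],0],[0.24,[0.03,0.001,0],0]]'

```text
clock: 8.47
tcp_pos: [0.6584, 0.0213, 0.0517]
orientation: [-1.948, -2.465, 0.0]
force: [-0.3, -1.2, 1.2]
gripper_width: 0.0349
finger_force: 0.9
```

carry_out --increments '[[0.24,[0.006,0.0002,0],0],[0.24,[0.012,0.0004,0],0],[0.24,[0.018,0.0006,0],0],[0.24,[0.024,0.0008,0],0],[0.24,[0.03,0.001,0],0]]'

```text
clock: 8.88
tcp_pos: [0.6521, 0.0507, 0.0515]
orientation: [-1.948, -2.464, 0.001]
force: [-0.9, -2.0, 0.0]
gripper_width: 0.0346
finger_force: 0.8
```

```bash
python3 -c "
from h import *
to(.061,.0285,.051,0)"
```

```text
shift [0.0294 0.0018 0.0005] turn -0.01 now (array([ 0.0592, -0.0009, -0.0012]), np.float64(0.0515), array([ 0.   , -0.001, -1.   ])) F [-0.9 -2.   0. ] t 8.8833
```

carry_out --increments '[[0.24,[0.005,0.0003,0],0],[0.24,[0.01,0.0006,0],0],[0.24,[0.015,0.001,0],0],[0.24,[0.02,0.001,0],0],[0.24,[0.024,0.001,0],0]]'

```text
clock: 9.3
tcp_pos: [0.6479, 0.0745, 0.0517]
orientation: [-1.947, -2.465, -0.0]
force: [0.2, -1.1, -1.7]
gripper_width: 0.0348
finger_force: 0.5
```

carry_out --increments '[[0.24,[0.001,0,0],0],[0.24,[0.002,0,0],0],[0.24,[0.003,0,0],0],[0.24,[0.003,0,0],0]]'

```text
clock: 9.63
tcp_pos: [0.6474, 0.0767, 0.0518]
orientation: [-1.948, -2.465, -0.0]
force: [0.4, -0.6, -0.2]
gripper_width: 0.0351
finger_force: 0.0
```

carry_out --increments '[[0.24,[0.001,0,0],0],[0.24,[0.002,0,0],0],[0.24,[0.002,0,0],0],[0.24,[0.002,0,0],0]]'

```text
clock: 9.97
tcp_pos: [0.6471, 0.078, 0.0518]
orientation: [1.948, 2.464, -0.0]
force: [0.9, -2.7, -0.2]
gripper_width: 0.0349
finger_force: 1.6
```

```bash
python3 -c "
from h import *
to(.061,.0285,.051,0)"
```

```text
shift [0.0017 0.0003 0.0008] turn -0.02 now (array([ 0.0607,  0.0268, -0.0016]), np.float64(0.0518), array([-0.001,  0.   , -1.   ])) F [ 0.9 -2.7 -0.2] t 9.9667
```

carry_out --increments '[[0.24,[0.0007,0,0],0],[0.24,[0.0015,0,0],0],[0.24,[0.0015,0,0],0],[0.24,[0.0015,0,0],0]]'

```text
clock: 10.3
tcp_pos: [0.6471, 0.078, 0.0521]
orientation: [1.948, 2.462, -0.001]
force: [1.7, -6.4, 0.2]
gripper_width: 0.0348
finger_force: 3.5
```

carry_out --increments '[[0.24,[0.0007,0,0],0],[0.24,[0.001,0,0],0],[0.24,[0.001,0,0],0],[0.24,[0.001,0,0],0]]'

```text
clock: 10.63
tcp_pos: [0.6471, 0.078, 0.0522]
orientation: [1.948, 2.46, -0.002]
force: [2.2, -8.8, 1.3]
gripper_width: 0.0351
finger_force: 4.6
```

The plate is at the short stop: position stalled while the force rose. I back off and look.

carry_out --increments '[[0.24,[-0.006,0,0],0],[0.24,[-0.025,0,0],0],[0.24,[-0.035,0,-0.03],0],[0.24,[-0.06,0,-0.065],0],[0.24,[-0.09,0,-0.1],0]]'

```text
clock: 11.05
tcp_pos: [0.6658, -0.0012, 0.148]
orientation: [-1.943, -2.466, -0.0]
force: [1.4, -0.6, 0.6]
gripper_width: 0.0348
finger_force: 0.0
```

```bash
python3 - <<'E'
from h import *
to(-.03,.095,.15,np.pi/2)
im=ctrl.read_camera("scene")
cv2.imwrite("pics/s4.png",cv2.resize(im[190:350,190:370,::-1],None,fx=3.7,fy=3.7,interpolation=cv2.INTER_CUBIC))
s=place([[.0625,.1015,0]],IM)[0];P=place(BOX(.0425,.0635,.089),[s[0],s[1],IM[2]])
print(((proj(P,"scene")-[190,190])*3.7).round())
E
```

```text
shift [ 0.1497 -0.0902 -0.0015] turn -14.98 now (array([ 0.0605, -0.0545,  0.0019]), np.float64(0.148), array([ 0.002, -0.001, -1.   ])) F [ 1.4 -0.6  0.6] t 11.05
[[427. 464.]
 [189. 370.]
 [260. 236.]
 [485. 318.]]
```

View pics/s4.png

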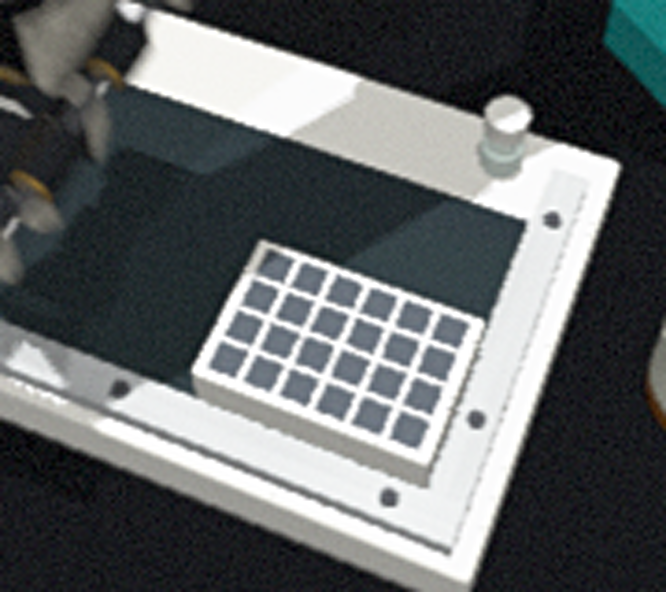

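The plate looks seated and square. Its top corners at crop pixels (260,240), (485,320), (427,462) and (192,370) match the predicted seated pose within about 1 mm. For certainty I give the near side one light push with the fingers shut.

carry_out --increments '[[1,[0.03,-0.018,0],0],[1,[0.06,-0.036,0],0],[1,[0.09,-0.054,0],0],[1,[0.12,-0.072,0],0],[1,[0.15,-0.093,0],0]]'

```text
clock: 11.52
tcp_pos: [0.5399, 0.1233, 0.1472]
orientation: [-1.947, -2.465, -0.001]
force: [1.1, 0.9, -0.1]
gripper_width: 0.0061
finger_force: 0.0
```

carry_out --increments '[[1,[0,0,0],0],[1,[0,0,0.03],0],[1,[0,0,0.06],0],[1,[0,0,0.085],0],[1,[0,0,0.096],0]]'

```text
clock: 11.93
tcp_pos: [0.5392, 0.122, 0.0486]
orientation: [-1.945, -2.463, 0.004]
force: [-0.7, -0.6, -0.2]
gripper_width: 0.0
finger_force: 0.0
```

```bash
python3 -c "
from h import *
to(.001,.095,.051,0);print(ctrl.get_obs()['gripper_width'])"
```

```text
shift [ 0.0004  0.035  -0.0026] turn -0.01 now (array([-0.034 ,  0.0946, -0.0005]), np.float64(0.0486), array([ 0.001, -0.004, -1.   ])) F [-0.7 -0.6 -0.2] t 11.9333
4.526786577949772e-05
```

carry_out --increments '[[1,[0,0.007,0],0],[1,[0,0.014,0],0],[1,[0,0.021,0],0],[1,[0,0.027,0],0],[1,[0,0.03,0],0]]'

```text
clock: 12.35
tcp_pos: [0.5725, 0.129, 0.0526]
orientation: [1.946, 2.464, 0.004]
force: [0.3, 0.2, 0.4]
gripper_width: 0.0004
finger_force: 0.0
```

carry_out --increments '[[1,[0,0.001,0],0],[1,[0,0.002,0],0],[1,[0,0.003,0],0],[1,[0,0.003,0],0]]'

```text
clock: 12.68
tcp_pos: [0.5731, 0.1292, 0.0515]
orientation: [-1.948, -2.465, -0.0]
force: [-0.2, 0.3, -0.8]
gripper_width: 0.0003
finger_force: 0.0
```

```bash
python3 -c "
from h import *
to(.001,.095,.051,0)"
```

```text
shift [0.0012 0.0004 0.0005] turn -0.01 now (array([ 0.0006,  0.0938, -0.0012]), np.float64(0.0515), array([ 0.,  0., -1.])) F [-0.2  0.3 -0.8] t 12.6833
```

carry_out --increments '[[1,[0,0.001,0],0],[1,[0,0.002,0],0],[1,[0,0.003,0],0],[1,[0,0.003,0],0]]'

```text
clock: 13.02
tcp_pos: [0.5739, 0.1294, 0.0512]
orientation: [-1.946, -2.462, 0.004]
force: [-8.1, -1.3, 7.9]
gripper_width: 0.0006
finger_force: 4.6
```

carry_out --increments '[[1,[0,0.001,0],0],[1,[0,0.0015,0],0],[1,[0,0.0015,0],0],[1,[0,0.0015,0],0]]'

```text
clock: 13.35
tcp_pos: [0.5739, 0.1294, 0.051]
orientation: [-1.945, -2.46, 0.007]
force: [-13.7, -2.4, 12.0]
gripper_width: 0.0007
finger_force: 7.5
```

Contact was stiff at once, so the plate is snug. I back off and go to the button.

carry_out --increments '[[1,[0,-0.006,0],0],[1,[0,-0.02,0],0],[1,[0,-0.03,0],0],[1,[0,-0.03,-0.035],0],[1,[0,-0.03,-0.075],0]]'

```text
clock: 13.77
tcp_pos: [0.5458, 0.1227, 0.1251]
orientation: [-1.946, -2.462, 0.008]
force: [1.2, 1.8, 0.2]
gripper_width: 0.0004
finger_force: 0.0
```

carry_out --increments '[[1,[-0.03,-0.01,-0.005],0],[1,[-0.07,-0.02,-0.01],0],[1,[-0.11,-0.03,-0.01],0],[1,[-0.15,-0.045,-0.01],0],[1,[-0.185,-0.06,-0.01],0]]'

```text
clock: 14.18
tcp_pos: [0.5329, -0.0728, 0.1368]
orientation: [1.947, 2.464, 0.001]
force: [0.2, -0.2, 0.2]
gripper_width: 0.001
finger_force: 0.0
```

```bash
python3 - <<'E'
from h import *
to(-.1,-.165,.09,0)
o=ctrl.get_obs();im=ctrl.read_camera("top")
a=im[105:270,170:375,::-1]
cv2.imwrite("pics/t5.png",cv2.resize(a,None,fx=3.6,fy=3.6,interpolation=cv2.INTER_CUBIC))
s=place([[.0625,.1015,0]],IM)[0]
print(((proj(place(BOX(.0425,.0635,.089),[s[0],s[1],IM[2]]))-[170,105])*3.6).round())
print(((proj(place([[-.1,-.165,.055]],IM))-[170,105])*3.6).round())
E
```

```text
shift [-0.0717 -0.0145  0.0468] turn -0.01 now (array([-0.0855, -0.0933, -0.001 ]), np.float64(0.1368), array([-0.001,  0.002, -1.   ])) F [ 0.2 -0.2  0.2] t 14.1833
[[ 81. 171.]
 [272. 129.]
 [301. 251.]
 [108. 295.]]
[[644. 367.]]
```

View pics/t5.png

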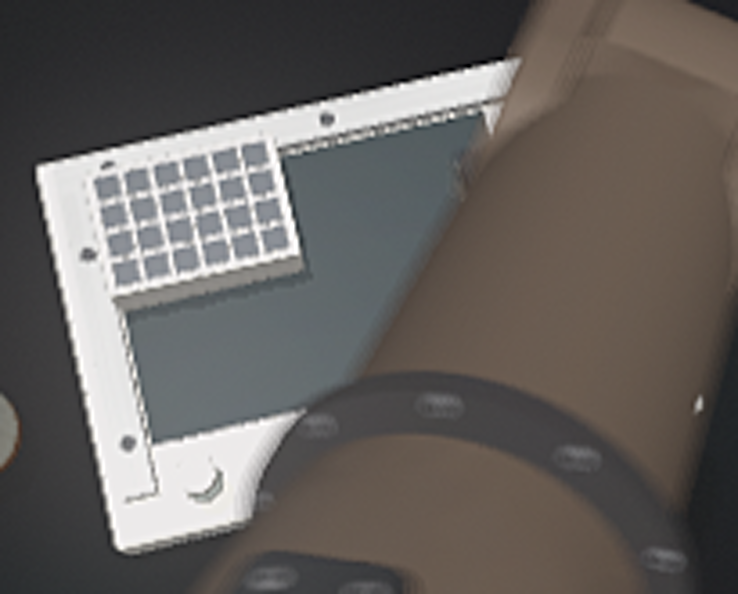

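The plate is square in the corner, with its visible top corners at crop pixels (272,138), (300,256) and (115,297). The contact stalls confirm it is against both stops. Now I move over the button.

carry_out --increments '[[1,[-0.025,-0.005,0],0],[1,[-0.05,-0.01,0.005],0],[1,[-0.072,-0.0145,0.015],0],[1,[-0.072,-0.0145,0.035],0],[1,[-0.072,-0.0145,0.05],0]]'

```text
clock: 14.65
tcp_pos: [0.5353, -0.1458, 0.0858]
orientation: [1.951, 2.461, 0.0]
force: [0.0, 0.1, -0.3]
gripper_width: -0.0
finger_force: 0.0
```

carry_out --increments '[[1,[0,0,0.003],0],[1,[0,0,0.006],0],[1,[0,0,0.009],0],[1,[0,0,0.012],0],[1,[0,0,0.012],0]]'

```text
clock: 15.07
tcp_pos: [0.5356, -0.1436, 0.0745]
orientation: [1.947, 2.465, 0.001]
force: [0.0, -0.3, -0.6]
gripper_width: 0.0001
finger_force: 0.0
```

```bash
python3 -c "
from h import *
to(-.1,-.165,.06,0)"
```

```text
shift [-0.0022 -0.0007  0.0145] turn -0.0 now (array([-0.0993, -0.1628, -0.0005]), np.float64(0.0745), array([-0.   ,  0.001, -1.   ])) F [ 0.  -0.3 -0.6] t 15.0667
```

carry_out --increments '[[1,[-0.001,0,0.002],0],[1,[-0.001,0,0.004],0],[1,[-0.001,0,0.006],0],[1,[-0.001,0,0.006],0]]'

```text
clock: 15.4
tcp_pos: [0.5354, -0.1448, 0.0681]
orientation: [-1.948, -2.465, 0.0]
force: [-0.9, 0.6, 0.5]
gripper_width: 0.0006
finger_force: 0.0
```

carry_out --increments '[[1,[0,0,0.002],0],[1,[0,0,0.004],0],[1,[0,0,0.004],0]]'

```text
clock: 15.65
tcp_pos: [0.5356, -0.145, 0.0642]
orientation: [1.948, 2.465, 0.0]
force: [0.4, 0.4, 4.0]
gripper_width: 0.0006
finger_force: 1.6
```

carry_out --increments '[[1,[0,0,0.001],0],[1,[0,0,0.003],0],[1,[0,0,0.003],0]]'

```text
clock: 15.9
tcp_pos: [0.5356, -0.145, 0.0614]
orientation: [1.948, 2.465, 0.001]
force: [-1.1, 1.9, 4.7]
gripper_width: 0.0004
finger_force: 2.4
```

carry_out --increments '[[1,[0,0,0.001],0],[1,[0,0,0.002],0],[1,[0,0,0.002],0]]'

```text
clock: 16.15
tcp_pos: [0.5357, -0.145, 0.0609]
orientation: [1.948, 2.465, 0.003]
force: [-8.2, 3.1, 26.2]
gripper_width: 0.0006
finger_force: 13.2
```

carry_out --increments '[[1,[0,0,0.001],0],[1,[0,0,0.002],0],[1,[0,0,0.002],0],[1,[0,0,0.002],0]]'

```text
clock: 16.48
tcp_pos: [0.5358, -0.1451, 0.0604]
orientation: [1.949, 2.464, 0.005]
force: [-13.7, 5.7, 49.1]
gripper_width: 0.0007
finger_force: 24.3
```

Hard stop reached at z of about 0.061. As I release, I log where the contact force vanishes, to confirm the travel.

carry_out --increments '[[1,[0,0,-0.0035],0],[1,[0,0,-0.0035],0],[1,[0,0,-0.0035],0]]'

```text
clock: 16.73
tcp_pos: [0.5358, -0.145, 0.0613]
orientation: [1.948, 2.464, 0.001]
force: [-1.4, 0.1, 7.6]
gripper_width: 0.0007
finger_force: 3.9
```

carry_out --increments '[[1,[0,0,-0.0015],0],[1,[0,0,-0.0015],0],[1,[0,0,-0.0015],0]]'

```text
clock: 16.98
tcp_pos: [0.5357, -0.145, 0.0624]
orientation: [1.948, 2.465, 0.0]
force: [0.3, 0.1, 4.7]
gripper_width: 0.0004
finger_force: 2.1
```

carry_out --increments '[[1,[0,0,-0.0015],0],[1,[0,0,-0.0015],0],[1,[0,0,-0.0015],0]]'

```text
clock: 17.23
tcp_pos: [0.5357, -0.145, 0.0638]
orientation: [1.948, 2.465, 0.0]
force: [0.3, 0.3, 3.0]
gripper_width: 0.0006
finger_force: 1.7
```

carry_out --increments '[[1,[0,0,-0.0015],0],[1,[0,0,-0.0015],0],[1,[0,0,-0.0015],0]]'

```text
clock: 17.48
tcp_pos: [0.5357, -0.145, 0.0654]
orientation: [1.948, 2.465, 0.0]
force: [1.3, -0.0, 2.1]
gripper_width: 0.0005
finger_force: 1.2
```

carry_out --increments '[[1,[0,0,-0.0015],0],[1,[0,0,-0.0015],0],[1,[0,0,-0.0015],0]]'

```text
clock: 17.73
tcp_pos: [0.5355, -0.1449, 0.0668]
orientation: [-1.948, -2.465, -0.0]
force: [1.1, 0.3, 1.3]
gripper_width: 0.0002
finger_force: 0.8
```

The finger force is still fading at 0.067, so the button travelled its full 6 mm or so down to 0.061. I move clear and check.

carry_out --increments '[[1,[0,0,-0.01],0],[1,[0,0,-0.03],0],[1,[0,0,-0.07],0],[1,[-0.02,-0.02,-0.1],0],[1,[-0.06,-0.05,-0.12],0]]'

```text
clock: 18.15
tcp_pos: [0.5068, -0.2025, 0.1855]
orientation: [1.94, 2.47, 0.003]
force: [0.9, -1.0, -0.4]
gripper_width: 0.0001
finger_force: 0.0
```

carry_out --increments '[[1,[-0.03,-0.02,0],0],[1,[-0.06,-0.04,0],0],[1,[-0.09,-0.06,0],0],[1,[-0.09,-0.06,0],0],[1,[-0.09,-0.06,0],0]]'

```text
clock: 18.57
tcp_pos: [0.4657, -0.3083, 0.1828]
orientation: [-1.954, -2.459, 0.001]
force: [1.0, 0.2, 0.1]
gripper_width: 0.0003
finger_force: 0.0
```

```bash
python3 - <<'E'
from h import *
im=ctrl.read_camera("scene")
cv2.imwrite("pics/s6.png",cv2.resize(im[170:360,120:400,::-1],None,fx=2.8,fy=2.8,interpolation=cv2.INTER_CUBIC))
print(where(),ctrl.get_obs()["force"])
E
```

```text
(array([-0.2039, -0.3051, -0.0033]), np.float64(0.1825), array([ 0.001, -0.   , -1.   ])) [-0.15797724  0.31179374  1.0690031 ]
```

View pics/s6.png

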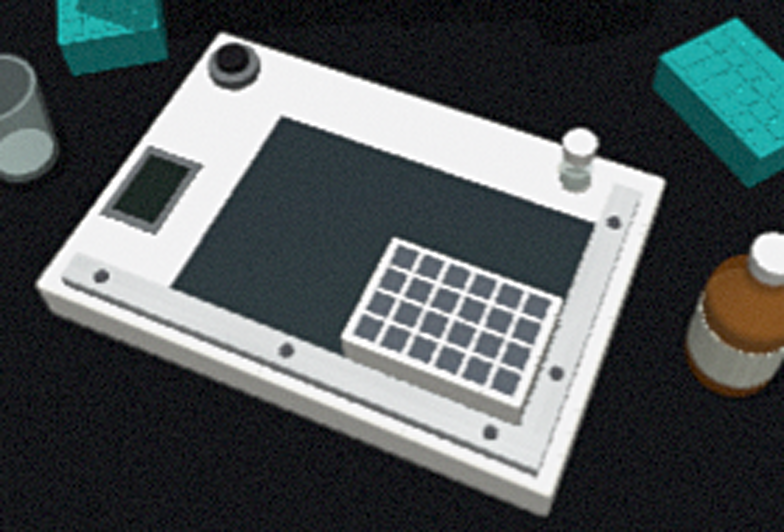

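The plate is seated in the corner at crop pixel (450,320) and the button is up at (233,58). The vial, bottle and beaker are undisturbed and the robot is clear, so I hand in.

```bash
python3 -c "
from cell import ctrl
print(ctrl.finish_job())"
```

```text
the job is handed in; nothing more can be done
None
```

I pushed the white plate square into the corner against both stops and pressed the start button to its hard stop. The last picture shows the plate still seated, the button up and the vial, bottle and beaker undisturbed; I handed the job in with the arm clear, and no verdict was returned.

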